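# Load the ratchet lift with lens holders

### The job

Bring the empty platform of the ratchet lift fully down: throw its holding pawl over, off the wheel, before cranking the wheel backwards. Then take every lens holder (a square stem with one round lens head) out of the parts crate and lay them all flat on the platform, put the pawl back down on the teeth, and crank the platform with the holders fully up again. Leave the other parts in the crate and do not knock over or shift the things standing around.

Things in the scene. Friction and masses are not known exactly. Their poses are not given: they have to be found in the camera images.
- wheel_axis (a point): Point on the upright axis of the lift's ratchet wheel, 123 mm above the table. Axes are the stand's: z up, +y towards the platform, +x away from the robot (yaw up to 0.15 rad). The wheel is a flat dark steel disc, 188 mm across, top 52 mm above the table, with 12 saw teeth 10 mm high round its upper rim; the square shaft in its centre carries the crank arm, 112 to 122 mm above the table.
- crank_grip (a point): Middle of the crank's upright black sleeve: a free-spinning cylinder 22 mm across, 123 to 171 mm above the table (this point: 148 mm); it goes round the wheel axis at radius 52 mm. Grip it from above, fingers in any direction, and carry it round in a circle without turning the hand. The crank arm is below: keep the fingertips above 125 mm.
- wheel (a joint): Turn of the wheel, rad: 0 = platform fully up (stop), 18.85 (3 turns) = fully down (stop). Starts at 0.2 to 2.2. Grows as the crank goes clockwise seen from above (backwards, lowers), falls counter-clockwise (forwards, raises); 6.37 mm of lift per rad. With the pawl down it turns forwards only, clicking over the teeth. It stays where it is left and needs about 4 N at the sleeve.
- pawl (a joint): Angle of the holding pawl, rad: 0 = down between teeth, up to 0.2 while riding on a tooth's slope, 2.6 = thrown right over on its stop. It falls by its own weight: below about 1.6 rad back onto the wheel, beyond about 2.0 rad over to its stop, where it stays.
- pawl_bar (a point): Grip point on the pawl's handle: a level round bar 12 mm thick along the stand's x, beyond the wheel's rim on the side away from the robot, 30 mm free for the fingers. It swings in the stand's y-z plane about pawl_hinge, radius 60 mm, from 64 mm above the table (down) over the top towards -y. Pinch from above, closing along y; it turns in the fingers. Under 2 N.
- pawl_hinge (a point): Point on the pawl's hinge axis (along the stand's x), in the plane in which pawl_bar swings, 78 mm above the table; from the wheel axis 126 mm to +x and 72 mm to -y. Axes as the stand's.
- plate_floor (a point): Centre of the lift platform's floor, an aluminium tray, inside 236 mm along x and 152 mm along y, rim 13 mm above the floor. 180 mm above the table fully up, 60 mm fully down. Axes as the stand's. Three holders fit side by side, stems along y, 65 mm apart. Two guide posts with a crossbar, 214 mm high, stand 105 mm from this centre on the +y side.
- plate (a joint): How far the platform is below its top position, in m: 0 fully up, 0.12 fully down.
- crate: White open parts crate on the table, 300 x 275 mm outside, 42 mm high, walls and floor 6 mm; origin under its centre, x along its 300 mm side. At the start it holds dark steel parts, all 22 mm high: two or three lens holders, a plain bar, a tee and a disc.
- holder1: Lens holder, absent in some runs: square stem 22 x 22 mm with a round head 50 mm across, 22 mm thick, glass lens in it, at one end; 117 mm long, 80 to 170 g. Origin at mid thickness near the balance point, 11 mm above what it lies on; x along the stem to the head (stem from x = -57 mm, head centre at +35 mm); either face may be up. Grip it across the stem (along y) at x = -10 mm.
- holder2: Lens holder, absent in some runs: square stem 22 x 22 mm with a round head 50 mm across, 22 mm thick, glass lens in it, at one end; 117 mm long, 80 to 170 g. Origin at mid thickness near the balance point, 11 mm above what it lies on; x along the stem to the head (stem from x = -57 mm, head centre at +35 mm); either face may be up. Grip it across the stem (along y) at x = -10 mm.
- holder3: Lens holder, absent in some runs: square stem 22 x 22 mm with a round head 50 mm across, 22 mm thick, glass lens in it, at one end; 117 mm long, 80 to 170 g. Origin at mid thickness near the balance point, 11 mm above what it lies on; x along the stem to the head (stem from x = -57 mm, head centre at +35 mm); either face may be up. Grip it across the stem (along y) at x = -10 mm.
- bar: Plain square bar 115 x 22 x 22 mm, no head, to stay in the crate. Origin under its centre, x along it.
- tee: Tee bracket, stem 22 mm wide, cross piece 60 mm, 107 mm long, 22 mm thick, to stay in the crate. Origin on the underside, x along the stem (from -54 mm) to the cross piece (+30 to +52 mm).
- disc: Plain steel disc 60 mm across, 22 mm thick, to stay in the crate. Origin under its centre.
- cleaner: Green bottle, 54 mm across, 150 mm high, standing on the table; a bystander. Origin under its centre.
- jar: White jar with black lid, 64 mm across, 80 mm high; a bystander. Origin under its centre.
- cup: Grey cup, 76 mm across, 90 mm high; a bystander. Origin under its centre.
- lenscase: Black spectacle case, 160 x 65 x 35 mm; a bystander. Origin under its centre, x along it.

How it is judged:
On the way, in this order (a step that is already met when the one before it is completed fails the run):
1. the pawl is thrown over on its stop while the platform is still up (value of joint pawl above 2.2 rad and value of joint plate below 0.025 m), for 0.2 s.
2. the platform is cranked fully down (within 6 mm) (value of joint plate above 0.114 m), for 0.2 s.
3. all the lens holders lie flat on the platform while it is down (value of joint plate above 0.105 m and x of holder1 in the frame of plate_floor between -0.105 and 0.105 m and y of holder1 in the frame of plate_floor between -0.07 and 0.07 m and z of holder1 in the frame of plate_floor between 0.005 and 0.019 m and angle between the z axis of each of holder1, holder2, holder3 and the z axis of plate_floor, either way round below 0.15 rad and x of holder2 in the frame of plate_floor between -0.105 and 0.105 m and y of holder2 in the frame of plate_floor between -0.07 and 0.07 m and z of holder2 in the frame of plate_floor between 0.005 and 0.019 m and x of holder3 in the frame of plate_floor between -0.105 and 0.105 m and y of holder3 in the frame of plate_floor between -0.07 and 0.07 m and z of holder3 in the frame of plate_floor between 0.005 and 0.019 m), for 0.3 s.
At the end, for the whole second after the job is handed in: The platform is fully up (within 8 mm of its top stop) with the pawl down on the teeth (below 0.3 rad); every lens holder present lies flat (within 0.15 rad) and at rest on the platform's floor inside its rim; the bar, tee and disc are still in the crate (value of joint plate below 0.008 m and value of joint pawl below 0.3 rad and x of holder1 in the frame of plate_floor between -0.105 and 0.105 m and y of holder1 in the frame of plate_floor between -0.07 and 0.07 m and z of holder1 in the frame of plate_floor between 0.005 and 0.019 m and angle between the z axis of each of holder1, holder2, holder3 and the z axis of plate_floor, either way round below 0.15 rad and linear speed of each of holder1, holder2, holder3 below 0.03 m/s and x of holder2 in the frame of plate_floor between -0.105 and 0.105 m and y of holder2 in the frame of plate_floor between -0.07 and 0.07 m and z of holder2 in the frame of plate_floor between 0.005 and 0.019 m and x of holder3 in the frame of plate_floor between -0.105 and 0.105 m and y of holder3 in the frame of plate_floor between -0.07 and 0.07 m and z of holder3 in the frame of plate_floor between 0.005 and 0.019 m and x of bar in the frame of crate between -0.135 and 0.135 m and y of bar in the frame of crate between -0.125 and 0.125 m and z of each of bar, tee, disc in the frame of crate below 0.05 m and x of tee in the frame of crate between -0.135 and 0.135 m and y of tee in the frame of crate between -0.125 and 0.125 m and x of disc in the frame of crate between -0.135 and 0.135 m and y of disc in the frame of crate between -0.125 and 0.125 m); the robot touches nothing.
It fails at once if a bystander (bottle, jar, cup or case) is knocked over or shifted by more than 50 mm (distance of any of cleaner, jar, cup, lenscase from where it was at the start of the episode above 0.05 m or angle between any of cleaner, jar, cup's own z axis and vertical above 0.6 rad).
Of holder1, holder2, holder3 only 2 to 3 are there at a start; the rules pass over those that are not, and their reading is None.
At some moment in a run one of holder1, holder2, holder3 may be knocked a few centimetres aside while the robot is not near it.
Once in a run the grip may slacken for a moment while it holds something.
It also fails if it takes over 210 s, if anything falls off the work surface, if the arm or the gripper's body presses on something with over 40 N, if the wrist force passes 120 N, or if a joint passes its speed limit or range.

### The arm

A 6-joint arm with a two-finger parallel gripper is mounted at the origin on the work surface. World frame = base frame: x ahead of the robot, y to its left, z up, the work surface at z = 0. Lengths are in m, angles in rad, forces in N, time in s.
With the tool pointing down it reaches from about 0.3 to 0.875 m from the base axis. Payload 6.4 kg.
Tool frame: the origin (TCP) lies midway between the tips of the shut fingers; the grasp point (between the pads) lies 19 mm behind it; z points along the fingers, y is the direction in which the jaws open and shut (so a half turn about z gives the same grasp; the last joint's range is limited). The gripper opens to 85 mm and grips with 20 to 120 N. Pads are 22 mm wide; open, the fingers measure 114 mm over their backs; the gripper's body (76 mm by 85 mm) begins 54 mm behind the grasp point. The pads swing forward as they close: fully open they stand 13 mm farther back than shut.
Start: joints at [0.957, 0.181, 1.607, -0, 1.354, -0.206], TCP at [0.228, 0.528, 0.231] pointing down, gripper open.
Joint ranges: [-2.99, 2.99], [-0.89, 2.07], [0.3, 2.58], [-1.14, 4.28], [0, 2.63], [-3.12, 3.12]. Speed limits (rad/s): [2.57, 2.57, 3.01, 3.14, 3.14, 3.14].

### API

Orientations are given as a unit quaternion [w, x, y, z].
In Python, from bench import ctrl gives the robot as it stands. The module is installed in compiled form; this text tells all that it offers.
- The arm moves only by the tool arm_command, never from a script. Its argument "plan" is one flat list of numbers, 4 for each row, row after row: the shift along the tool's x, y, z in mm, then the turn about the tool's z in rad. A call has 1 to 20 rows; each row shifts and turns the commanded pose from where the row before left it, along the tool's axes as they then stand; what a row does not reach is not made up. A row lasts 1/10 s, in which the tool goes at most 50 mm and 8.59 degrees, less where a joint would pass 70% of its speed; a pose out of reach is approached as far as the arm can. A call is refused whole if a number of a shift passes 50 or a number of a turn 0.15, either way. A call with a gripper value outside its range is refused whole. "grip" is the opening, from 0 (shut) to 1 (fully open), set as the call begins (left out, the last holds). The fingers move at their own pace and stop on an object; the grip force is fixed at half the most. Time passes only in rows, so rows that do not move let the fingers close. It gives the time, the measured TCP pose, the force and the opening at its end, in the units of the state.
- ctrl.get_obs(): the state, without advancing time (a new reading comes with each control period).
- ctrl.camera(name): name is "side" or "top"; returns a dict with "color" (384x512x3 uint8, red, green, blue), "camera_matrix" (3x3 intrinsics, pixels), "k1" (the pictures are not rectified: a ray, as slopes to the right and down, at radius r is drawn at 1 + k1 r^2 times it, then the intrinsics apply), "eye" and "attitude" of the camera in the world. Camera axes: x right, y up, looking along -z (the intrinsics and any distortion apply to the point x, -y, -z); pixel columns grow to the right and rows downward; lengths in m; the calibration is good to about 2 mm. A picture is of the moment at which its call begins. There is no depth.
- ctrl.hand_in(): hands the job in, once; it reports no verdict.
The state is a dict: "time_s": time; "q": joint angles; "dq": joint speeds; "joint_efforts": joint torques, N m; "eef_pos": TCP position; "eef_rot": TCP orientation; "wrist_force": force on the tool from outside, world axes, zero at the start; "torque": the same for the moment, N m; "opening": opening from 0.0 (shut) to 1.0 (fully open).
Only numpy, scipy, OpenCV 4.12 (cv2) and the standard library are available. Lean on these libraries where they do the work, as an engineer would, in place of code of your own. Each camera call takes 0.05 s, during which the arm holds its last target. There are 200 camera calls.

## Working session

There is one attempt and no reset: what is moved stays moved. The work goes in short steps, Python scripts to look and compute and a tool call to move; the robot and the scene stay as the last step left them, time stands still between calls to the robot, and variables do not carry over. Pictures are saved under pics/ and viewed, about 12 in all and at most 16, crops included, and the job is handed in when it is done.

Besides the shell and the picture viewer there is one more tool, called after "Request:" in YAML: its name, and indented under it one key for each argument. arm_command: Moves the arm, as the interface text tells. Its arguments: {"type":"object","properties":{"plan":{"type":"array","items":{"type":"number"}},"grip":{"type":"number"}},"required":["plan"]}

```bash
mkdir -p pics; cat > h.py <<'E'
import numpy as np, cv2
from bench import ctrl
def snap(name,fn,crop=None,scale=1):
    d=ctrl.camera(name); im=d["color"][:,:,::-1].copy()
    cv2.imwrite(f"pics/{fn}_raw.png",im)
    np.savez(f"pics/{name}.npz",K=d["camera_matrix"],k1=d["k1"],eye=d["eye"],att=d["attitude"])
    if crop: x0,y0,x1,y1=crop; im=im[y0:y1,x0:x1]
    im=cv2.resize(im,None,fx=scale,fy=scale,interpolation=cv2.INTER_CUBIC)
    cv2.imwrite(f"pics/{fn}.png",im)
def cam(name):
    d=np.load(f"pics/{name}.npz"); a=d["att"]
    if a.shape==(4,):
        from scipy.spatial.transform import Rotation as R
        a=R.from_quat([a[1],a[2],a[3],a[0]]).as_matrix()
    return d["K"],float(d["k1"]),d["eye"],a
def px2w(name,u,v,z):
    K,k1,e,A=cam(name)
    p=cv2.undistortPoints(np.array([[[u,v]]],float),K,np.array([k1,0,0,0,0.]))[0,0]
    r=A@np.array([p[0],-p[1],-1]); return e+r*(z-e[2])/r[2]
def w2px(name,P):
    K,k1,e,A=cam(name); c=A.T@(np.array(P,float)-e); x,y=c[0]/-c[2],-c[1]/-c[2]
    s=1+k1*(x*x+y*y); return K[0,0]*x*s+K[0,2],K[1,1]*y*s+K[1,2]
def obs():
    o=ctrl.get_obs(); print({k:np.round(o[k],3).tolist() for k in("time_s","q","eef_pos","eef_rot","wrist_force","opening")})
def axes():
    from scipy.spatial.transform import Rotation as R
    q=ctrl.get_obs()["eef_rot"]; return R.from_quat([q[1],q[2],q[3],q[0]]).as_matrix()
E
python3 - <<'E'
from h import *
snap("top","t0",None,1.5);snap("side","s0",None,1.5)
obs();print(axes().round(3))
for n in("top","side"):print(cam(n))
E
```

```text
{'time_s': 0.1, 'q': [0.957, 0.181, 1.608, -0.0, 1.354, -0.206], 'eef_pos': [0.228, 0.527, 0.23], 'eef_rot': [-0.0, 0.203, 0.979, -0.001], 'wrist_force': [-0.475, -0.393, 0.454], 'opening': 0.999}
[[-0.918  0.397 -0.001]
 [ 0.397  0.918 -0.001]
 [ 0.    -0.002 -1.   ]]
(array([[442.84660834,   0.        , 253.30371262],
       [  0.        , 442.84660834, 186.66626208],
       [  0.        ,   0.        ,   1.        ]]), 0.054483987448288175, array([ 0.28188104, -0.04127217,  1.42526925]), array([[-2.86018235e-02,  9.76516511e-01, -2.13535568e-01],
       [-9.99574322e-01, -2.91708585e-02,  4.86211207e-04],
       [-5.75422256e-03,  2.13458577e-01,  9.76935169e-01]]))
(array([[424.10877044,   0.        , 253.42403112],
       [  0.        , 424.10877044, 189.23915452],
       [  0.        ,   0.        ,   1.        ]]), -0.08869220786103985, array([-0.40073322, -0.54681136,  1.29656271]), array([[ 0.45585664,  0.65054385, -0.60744335],
       [-0.88992595,  0.32159907, -0.32342827],
       [-0.01505105,  0.68801653,  0.72553892]]))
```

View pics/t0.png

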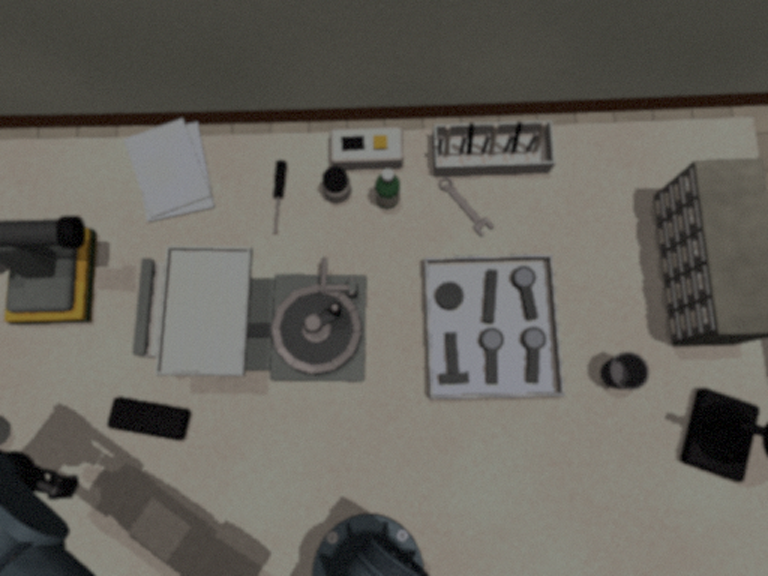

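View pics/s0.png

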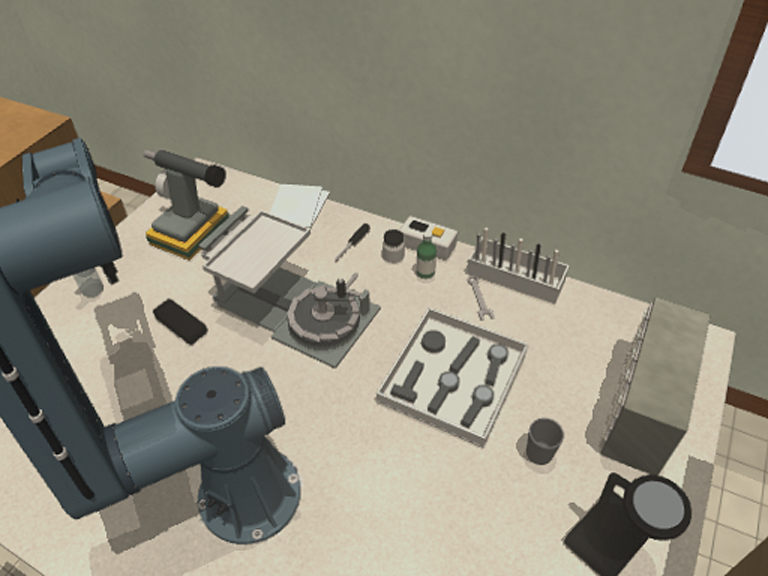

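The top view shows the wheel centred near (316,328) at 1.5x scale, the platform near (205,312) and the crate near (490,327). The crate holds three holders, with heads at (524,278), (491,340) and (533,340). I'll enlarge the crops next.

```bash
python3 - <<'E'
from h import *
a=cv2.imread("pics/t0_raw.png");b=cv2.imread("pics/s0_raw.png")
def c(im,x,y,w,h,s,g=1): return cv2.resize(np.clip(im[y:y+h,x:x+w]*float(g),0,255).astype('uint8'),None,fx=s,fy=s,interpolation=cv2.INTER_CUBIC)
cv2.imwrite("pics/c1.png",np.hstack([c(a,175,165,76,96,5,1.8),c(b,182,175,80,96,5,1.3)]))
cv2.imwrite("pics/c2.png",c(a,276,164,104,104,5.5,1.5))
E
```

```text
(no output)
```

View pics/c1.png

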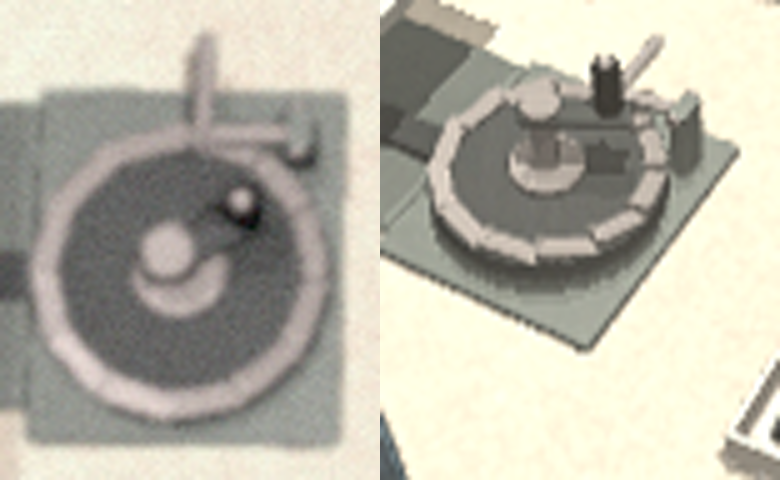

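View pics/c2.png

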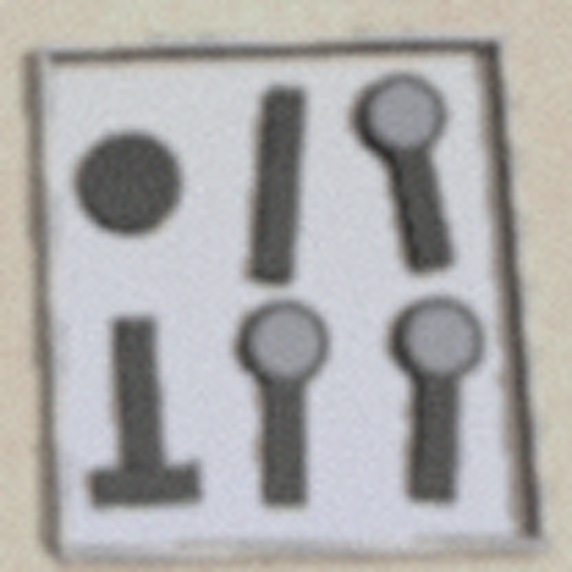

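The crops show the wheel ring centre at crop (179,271), the sleeve top at (241,201), the pawl bar running up to (203,37), and the three holders' heads and stem ends. Next I'll turn these into world coordinates.

```bash
python3 - <<'E'
from h import *
f=lambda x,y,z:px2w("top",175+x/5-.4,165+y/5-.4,z)[:2]
W=f(179,271,.055);S=f(241,201,.171);C=f(167,250,.128);print("wheel",W,"cap",C,"sleeve",S,S-W,np.hypot(*(S-W)))
print("bar root,tip",f(203,135,.064),f(203,37,.064))
print("base edge",f(40,92,.004),f(345,92,.004),f(340,445,.004),f(28,443,.004))
g=lambda x,y,z:px2w("top",276+x/5.5-.4,164+y/5.5-.4,z)[:2]
for n,h,t in(("A",(403,113),(430,268)),("B",(287,342),(285,503)),("C",(440,337),(432,500))):
    H=g(*h,.028);T=g(*t,.026);d=(H-T)/np.hypot(*(H-T));print(n,"head",H,"tail",T,"len",np.hypot(*(H-T)),"ang",np.arctan2(d[1],d[0]),"grip",H-d*.045)
print("crate",[g(*p,.042).round(3) for p in((30,48),(500,42),(548,545),(52,560))])
for n,p in(("plat",[(167,248),(251,250),(245,376),(160,374)]),):
    q=[px2w("top",x/1.5-.2,y/1.5-.2,.193-.006*1.5)[:2].round(3) for x,y in p];print(q)
print(w2px("side",[*S,.171]),(181.6+607-380>0), 182+(607-380)/5,175+60/5, "wheel", w2px("side",[*W,.055]))
E
```

```text
wheel [0.48289666 0.09465867] cap [0.48491337 0.09441762] sleeve [0.50533601 0.04724733] [ 0.02243935 -0.04741134] 0.05245340665227638
bar root,tip [0.56714817 0.07806551] [0.63059216 0.07740945]
base edge [0.61182303 0.19015758] [ 0.60583846 -0.01040726] [ 0.37599974 -0.00176692] [0.38329953 0.19624282]
A head [ 0.58640792 -0.34994558] tail [ 0.49468507 -0.35899801] len 0.09216847704145505 ang 0.09837466757065948 grip [ 0.54162549 -0.35436531]
B head [ 0.45382032 -0.27355473] tail [ 0.3627035  -0.26666496] len 0.09137693370620818 ang -0.07547108509562803 grip [ 0.40894841 -0.27016176]
C head [ 0.4542979 -0.3610984] tail [ 0.36224827 -0.3495964 ] len 0.09276545853086675 ang -0.12431007460953683 grip [ 0.40964514 -0.35551885]
crate [array([ 0.629, -0.133]), array([ 0.624, -0.406]), array([ 0.335, -0.408]), array([ 0.334, -0.132])]
[array([0.629, 0.367]), array([0.62 , 0.206]), array([0.379, 0.213]), array([0.388, 0.37 ])]
(np.float64(226.58893509398206), np.float64(187.58571654354222)) True 227.4 187.0 wheel (np.float64(214.95061687921583), np.float64(208.06290770070063))
```

Request:
arm_command:
  plan: [0, 0, -15, -0.15, 0, 0, -15, -0.15, 0, 0, -10, -0.108, -29.2, -34.6, 0, 0, -29.2, -34.6, 0, 0, -29.2, -34.6, 0, 0, -29.2, -34.6, 0, 0, -29.2, -34.6, 0, 0, -29.2, -34.6, 0, 0, -29.2, -34.6, 0, 0, -29.2, -34.6, 0, 0, -29.2, -34.6, 0, 0, -29.2, -34.6, 0, 0, -29.2, -34.6, 0, 0, -29.2, -34.6, 0, 0, -29.2, -34.6, 0, 0, 0, 0, 0, 0]
  grip: 0.4

```text
time_s: 1.8
eef_pos: [0.6101, 0.0733, 0.2701]
eef_rot: [-0.0, 0.003, 1.0, -0.001]
wrist_force: [0.2, 0.8, 0.4]
opening: 0.401
```

Request:
arm_command:
  plan: [2, 4, 40, 0, 0, 0, 40, 0, 0, 0, 40, 0, 0, 0, 40, 0, 0, 0, 30, 0, 0, 0, 20, 0, 0, 0, 13, 0, 0, 0, 0, 0]

```text
time_s: 2.6
eef_pos: [0.6038, 0.0827, 0.0462]
eef_rot: [-0.002, -0.0, 1.0, 0.0]
wrist_force: [-0.5, 0.5, 0.2]
opening: 0.396
```

```bash
python3 - <<'E'
from h import *
obs();snap("side","s1",(182,140,282,260),5)
E
```

```text
{'time_s': 2.6, 'q': [-0.058, 0.478, 1.632, 0.0, 1.036, -1.63], 'eef_pos': [0.604, 0.083, 0.046], 'eef_rot': [-0.002, -0.0, 1.0, 0.0], 'wrist_force': [-0.513, 0.454, 0.2], 'opening': 0.396}
```

View pics/s1.png

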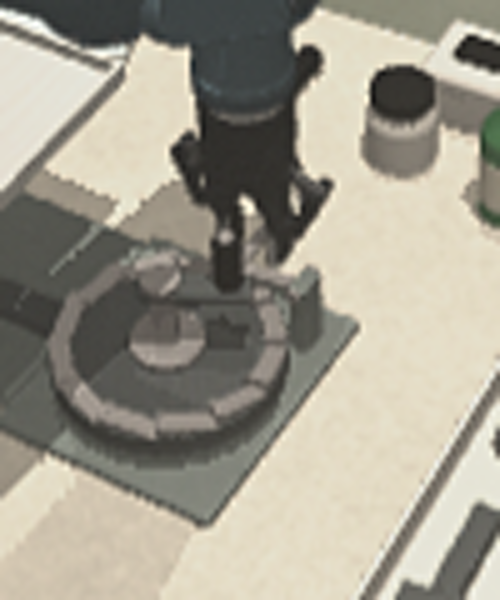

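The fingers straddle the bar. I'll close on it.

Request:
arm_command:
  plan: [-4, -3, 0, 0, 0, 0, 0, 0, 0, 0, 0, 0, 0, 0, 0, 0]
  grip: 0

```text
time_s: 3.05
eef_pos: [0.6109, 0.0761, 0.05]
eef_rot: [0.001, 0.001, 1.0, -0.002]
wrist_force: [-2.3, -10.9, 1.2]
opening: 0.12
```

Request:
arm_command:
  plan: [0, 1.6, -10.3, 0, 0, -0.3, -10.5, 0, 0, -2.1, -10.2, 0, 0, -3.8, -9.8, 0, 0, -5.5, -8.9, 0, 0, -6.9, -7.8, 0, 0, -8.2, -6.5, 0, 0, -9.2, -5, 0, 0, -9.9, -3.3, 0, 0, -10.3, -1.6, 0, 0, -10.5, 0.3, 0, 0, -10.2, 2.1, 0, 0, -9.8, 3.8, 0, 0, -8.9, 5.5, 0, 0, -4.4, 3.6, 0, 0, 0, 0, 0, 0, 0, 0, 0]

```text
time_s: 4.75
eef_pos: [0.6094, -0.0204, 0.109]
eef_rot: [-0.0, 0.0, 1.0, -0.001]
wrist_force: [-9.0, -1.7, 5.2]
opening: 0.11
```

```bash
python3 - <<'E'
from h import *
snap("side","s2",(182,140,282,260),5)
E
```

```text
(no output)
```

View pics/s2.png

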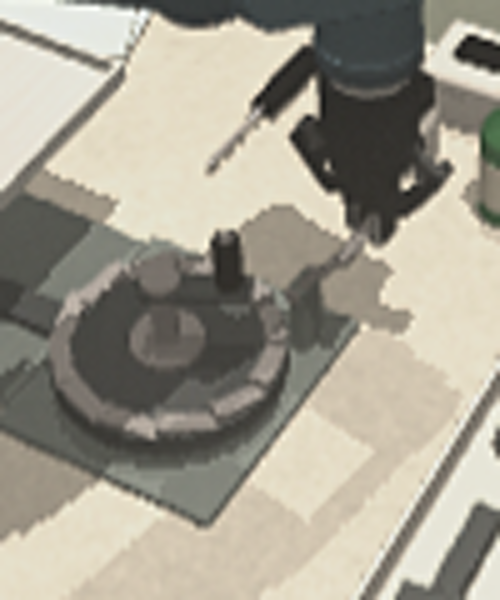

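Request:
arm_command:
  plan: [0, 0, 0, 0, 0, 0, 0, 0, 0, 0, -30, 0, 0, 0, -45, 0, 0, 0, -45, 0, 26, 17, 0, 0, 26, 17, 0, 0, 26, 17, 0, 0, 26, 17, 0, 0, 0, 0, 0, 0]
  grip: 0.55

```text
time_s: 5.8
eef_pos: [0.5037, 0.0508, 0.2276]
eef_rot: [0.0, -0.002, 1.0, 0.0]
wrist_force: [-0.3, -0.2, 0.0]
opening: 0.553
```

Request:
arm_command:
  plan: [-2, -3, 35, 0, 0, 0, 35, 0, 0, 0, 23, 0, 0, 0, 0, 0]

```text
time_s: 6.2
eef_pos: [0.5062, 0.0458, 0.1311]
eef_rot: [-0.003, -0.0, 1.0, 0.0]
wrist_force: [-0.1, 0.6, -0.6]
opening: 0.55
```

```bash
python3 - <<'E'
from h import *
obs();snap("side","s3",(182,140,282,260),5)
E
```

```text
{'time_s': 6.2, 'q': [-0.144, 0.153, 1.857, 0.0, 1.136, -1.715], 'eef_pos': [0.506, 0.046, 0.131], 'eef_rot': [-0.003, -0.0, 1.0, 0.0], 'wrist_force': [-0.073, 0.586, -0.604], 'opening': 0.55}
```

View pics/s3.png

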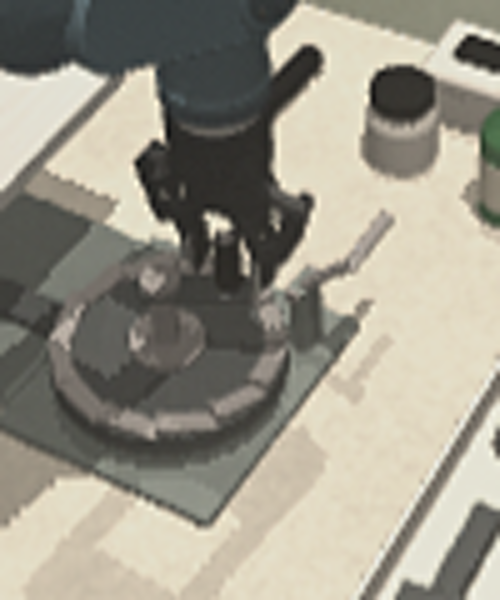

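Request:
arm_command:
  plan: [0, 0, 0, 0, 0, 0, 0, 0, 0, 0, 0, 0]
  grip: 0

```text
time_s: 6.55
eef_pos: [0.5092, 0.0467, 0.1363]
eef_rot: [0.002, -0.0, 1.0, 0.001]
wrist_force: [-2.4, 5.9, 4.5]
opening: 0.243
```

```bash
cat >> h.py <<'E'
def crank(c,a0,step,n,r=52):
    a=np.radians(a0+step*np.arange(n+1)); x,y=r*np.cos(a),r*np.sin(a)
    print("[%s]"%", ".join(f"{-dx:.1f}, {dy:.1f}, 0, 0" for dx,dy in zip(np.diff(x),np.diff(y))))
E
python3 - <<'E'
from h import *
obs();p=ctrl.get_obs()["eef_pos"];d=np.array(p[:2])-[.4838,.0945];a=np.degrees(np.arctan2(d[1],d[0]));print(a,np.hypot(*d));crank(0,a,-18,20)
E
```

```text
{'time_s': 6.55, 'q': [-0.142, 0.147, 1.853, 0.002, 1.139, -1.714], 'eef_pos': [0.509, 0.047, 0.136], 'eef_rot': [0.002, -0.0, 1.0, 0.001], 'wrist_force': [-2.399, 5.856, 4.451], 'opening': 0.243}
-62.0643926726583 0.054156741710076034
[15.4, -5.3, 0, 0, 16.3, -0.3, 0, 0, 15.6, 4.8, 0, 0, 13.3, 9.3, 0, 0, 9.8, 13.0, 0, 0, 5.3, 15.4, 0, 0, 0.3, 16.3, 0, 0, -4.8, 15.6, 0, 0, -9.3, 13.3, 0, 0, -13.0, 9.8, 0, 0, -15.4, 5.3, 0, 0, -16.3, 0.3, 0, 0, -15.6, -4.8, 0, 0, -13.3, -9.3, 0, 0, -9.8, -13.0, 0, 0, -5.3, -15.4, 0, 0, -0.3, -16.3, 0, 0, 4.8, -15.6, 0, 0, 9.3, -13.3, 0, 0, 13.0, -9.8, 0, 0]
```

Request:
arm_command:
  plan: [15.4, -5.3, 0, 0, 16.3, -0.3, 0, 0, 15.6, 4.8, 0, 0, 13.3, 9.3, 0, 0, 9.8, 13.0, 0, 0, 5.3, 15.4, 0, 0, 0.3, 16.3, 0, 0, -4.8, 15.6, 0, 0, -9.3, 13.3, 0, 0, -13.0, 9.8, 0, 0]

```text
time_s: 7.55
eef_pos: [0.4602, 0.1383, 0.1363]
eef_rot: [0.001, -0.0, 1.0, -0.0]
wrist_force: [-2.6, -3.8, 7.8]
opening: 0.241
```

```bash
python3 - <<'E'
from h import *
obs();snap("top","t1",(80,140,280,280),4)
E
```

```text
{'time_s': 7.55, 'q': [0.045, 0.08, 1.928, -0.0, 1.131, -1.527], 'eef_pos': [0.46, 0.138, 0.136], 'eef_rot': [0.001, -0.0, 1.0, -0.0], 'wrist_force': [-2.634, -3.838, 7.805], 'opening': 0.241}
```

View pics/t1.png

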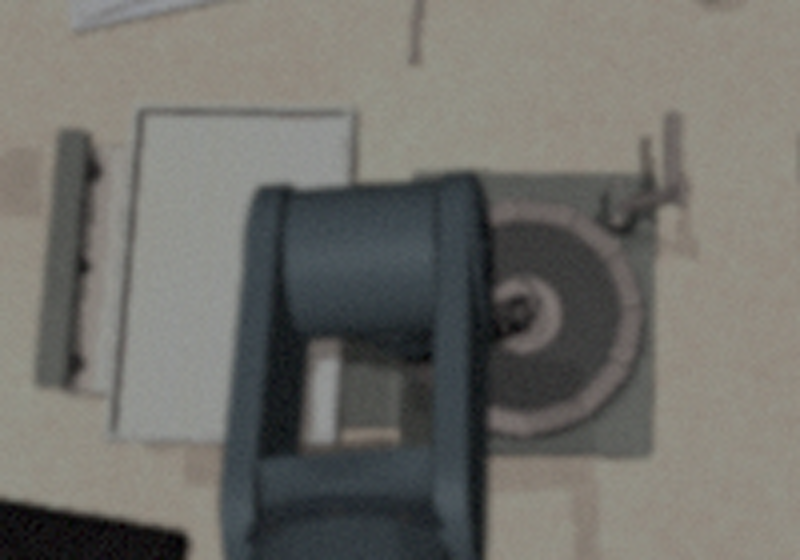

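The pawl lies thrown over at (670,150), and the crank turned with low force. I'll continue.

Request:
arm_command:
  plan: [-15.4, 5.3, 0, 0, -16.3, 0.3, 0, 0, -15.6, -4.8, 0, 0, -13.3, -9.3, 0, 0, -9.8, -13.0, 0, 0, -5.3, -15.4, 0, 0, -0.3, -16.3, 0, 0, 4.8, -15.6, 0, 0, 9.3, -13.3, 0, 0, 13.0, -9.8, 0, 0, 15.4, -5.3, 0, 0, 16.3, -0.3, 0, 0, 15.6, 4.8, 0, 0, 13.3, 9.3, 0, 0, 9.8, 13.0, 0, 0, 5.3, 15.4, 0, 0, 0.3, 16.3, 0, 0, -4.8, 15.6, 0, 0, -9.3, 13.3, 0, 0, -13.0, 9.8, 0, 0]

```text
time_s: 9.6
eef_pos: [0.4597, 0.138, 0.1362]
eef_rot: [0.001, -0.0, 1.0, -0.0]
wrist_force: [-2.1, -3.5, 11.5]
opening: 0.244
```

Request:
arm_command:
  plan: [-15.4, 5.3, 0, 0, -16.3, 0.3, 0, 0, -15.6, -4.8, 0, 0, -13.3, -9.3, 0, 0, -9.8, -13.0, 0, 0, -5.3, -15.4, 0, 0, -0.3, -16.3, 0, 0, 4.8, -15.6, 0, 0, 9.3, -13.3, 0, 0, 13.0, -9.8, 0, 0, 15.4, -5.3, 0, 0, 16.3, -0.3, 0, 0, 15.6, 4.8, 0, 0, 13.3, 9.3, 0, 0, 9.8, 13.0, 0, 0, 5.3, 15.4, 0, 0, 0.3, 16.3, 0, 0, -4.8, 15.6, 0, 0, -9.3, 13.3, 0, 0, -13.0, 9.8, 0, 0]

```text
time_s: 11.6
eef_pos: [0.4597, 0.138, 0.1362]
eef_rot: [0.001, -0.0, 1.0, -0.0]
wrist_force: [-2.2, -3.8, 11.9]
opening: 0.237
```

Request:
arm_command:
  plan: [-15.4, 5.3, 0, 0, -16.3, 0.3, 0, 0, -15.6, -4.8, 0, 0]

```text
time_s: 11.9
eef_pos: [0.5076, 0.1422, 0.1363]
eef_rot: [0.002, -0.0, 1.0, 0.003]
wrist_force: [0.2, 12.1, 8.1]
opening: 0.24
```

Request:
arm_command:
  plan: [-6.6, -4.6, 0, 0, -6.6, -4.6, 0, 0, 0, 0, 0, 0]

```text
time_s: 12.2
eef_pos: [0.524, 0.1313, 0.1365]
eef_rot: [0.006, 0.0, 1.0, 0.002]
wrist_force: [13.9, 10.8, -3.8]
opening: 0.242
```

Request:
arm_command:
  plan: [-4.9, -6.5, 0, 0, -4.9, -6.5, 0, 0, 0, 0, 0, 0]

```text
time_s: 12.5
eef_pos: [0.5343, 0.1171, 0.1365]
eef_rot: [0.006, 0.0, 1.0, 0.001]
wrist_force: [16.5, 6.9, -5.1]
opening: 0.238
```

Request:
arm_command:
  plan: [-2.6, -7.7, 0, 0, -2.6, -7.7, 0, 0, 0, 0, 0, 0]

```text
time_s: 12.8
eef_pos: [0.5394, 0.1001, 0.1365]
eef_rot: [0.006, 0.0, 1.0, -0.0]
wrist_force: [14.9, 0.8, -5.4]
opening: 0.239
```

Request:
arm_command:
  plan: [-0.1, -8.1, 0, 0, -0.1, -8.1, 0, 0, 0, 0, 0, 0]

```text
time_s: 13.1
eef_pos: [0.5396, 0.0911, 0.1365]
eef_rot: [0.007, 0.001, 1.0, 0.007]
wrist_force: [19.4, 31.3, -5.0]
opening: 0.241
```

Request:
arm_command:
  plan: [0, 7, 0, 0, 0, 0, 0, 0]

```text
time_s: 13.3
eef_pos: [0.5396, 0.0921, 0.1365]
eef_rot: [0.007, -0.0, 1.0, 0.0]
wrist_force: [16.3, 1.1, -4.9]
opening: 0.238
```

Request:
arm_command:
  plan: [0, 0, 0, 0, 0, 0, 0, 0, 0, 0, -30, 0, 0, 0, -45, 0, 0, 0, -45, 0, 22, -35, -20, 0, 22, -35, 0, 0, 22, -35, 0, 0, 22, -15, 0, 0, 0, 0, 0, 0]
  grip: 0.6

```text
time_s: 14.3
eef_pos: [0.4441, -0.0299, 0.2737]
eef_rot: [-0.001, 0.001, 1.0, -0.0]
wrist_force: [0.3, 0.3, -0.4]
opening: 0.6
```

```bash
python3 - <<'E'
from h import *
obs();snap("top","t2",(80,140,380,280),2.66);snap("side","s4",(120,100,370,300),3)
E
```

```text
{'time_s': 14.3, 'q': [-0.334, -0.158, 1.862, -0.001, 1.438, -1.902], 'eef_pos': [0.444, -0.03, 0.274], 'eef_rot': [-0.001, 0.001, 1.0, -0.0], 'wrist_force': [0.35, 0.267, -0.379], 'opening': 0.6}
```

View pics/t2.png

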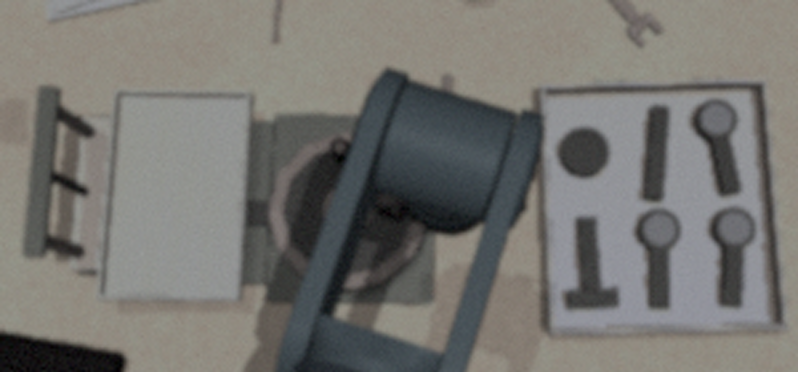

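View pics/s4.png

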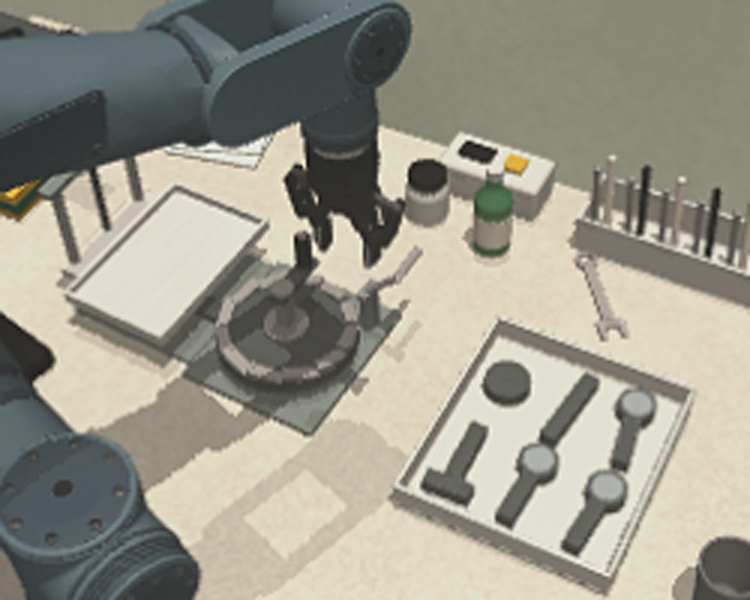

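```bash
python3 - <<'E'
from h import *
for z in(.073,.083):
  T=[px2w("top",80+x/2.66-.3,140+y/2.66-.3,z)[:2] for x,y in((118,93),(252,95),(242,298),(101,298))]
  S=[px2w("side",120+x/3-.3,100+y/3-.3,z)[:2] for x,y in((176,188),(268,225),(157,338),(67,293))]
  print(z,np.round(T,3).tolist(),np.mean(T,0).round(4),np.round(S,3).tolist(),np.mean(S,0).round(4))
g=lambda x,y,z:px2w("top",80+x/2.66-.3,140+y/2.66-.3,z)[:2]
for n,h,t in(("A",(716,119),(733,194)),("B",(659,229),(658,306)),("C",(733,227),(730,306))):
    H=g(*h,.028);T=g(*t,.026);d=(H-T)/np.hypot(*(H-T));print(n,H.round(3),"ang",np.arctan2(d[1],d[0]).round(3),"grip",(H-d*.045).round(4))
E
```

```text
0.073 [[0.628, 0.362], [0.621, 0.205], [0.384, 0.213], [0.389, 0.373]] [0.5054 0.2882] [[0.622, 0.357], [0.616, 0.2], [0.378, 0.221], [0.389, 0.373]] [0.5015 0.288 ]
0.083 [[0.626, 0.359], [0.619, 0.203], [0.383, 0.212], [0.388, 0.37]] [0.5038 0.2857] [[0.614, 0.35], [0.608, 0.194], [0.372, 0.215], [0.383, 0.366]] [0.4941 0.2812]
A [ 0.585 -0.35 ] ang 0.148 grip [ 0.5409 -0.3565]
B [ 0.454 -0.272] ang -0.076 grip [ 0.409  -0.2691]
C [ 0.454 -0.36 ] ang -0.113 grip [ 0.4091 -0.3549]
```

Request:
arm_command:
  plan: [6, -40, 20, 0, 6, -40, 30, 0, 6, -40, 30, 0, 6, -40, 30, 0, 6, -40, 30, 0, 5, -39, 30, 0, 0, 0, 34, 0.076, 0, 0, 0, 0]
  grip: 0.5

```text
time_s: 15.2
eef_pos: [0.4093, -0.2639, 0.0662]
eef_rot: [-0.003, 0.039, 0.999, 0.004]
wrist_force: [0.5, 1.7, -1.0]
opening: 0.501
```

Request:
arm_command:
  plan: [0, -3, 30, 0, 0, 0, 15, 0, 0, 0, 10, 0, 0, 0, 0, 0]

```text
time_s: 15.6
eef_pos: [0.4118, -0.2681, 0.0156]
eef_rot: [-0.0, 0.037, 0.999, 0.001]
wrist_force: [0.4, -0.3, 0.3]
opening: 0.497
```

```bash
python3 - <<'E'
from h import *
obs();snap("side","s5",(240,190,360,310),5)
E
```

```text
{'time_s': 15.6, 'q': [-0.819, 0.318, 1.948, 0.0, 0.877, -2.317], 'eef_pos': [0.412, -0.268, 0.016], 'eef_rot': [-0.0, 0.037, 0.999, 0.001], 'wrist_force': [0.367, -0.341, 0.279], 'opening': 0.497}
```

View pics/s5.png

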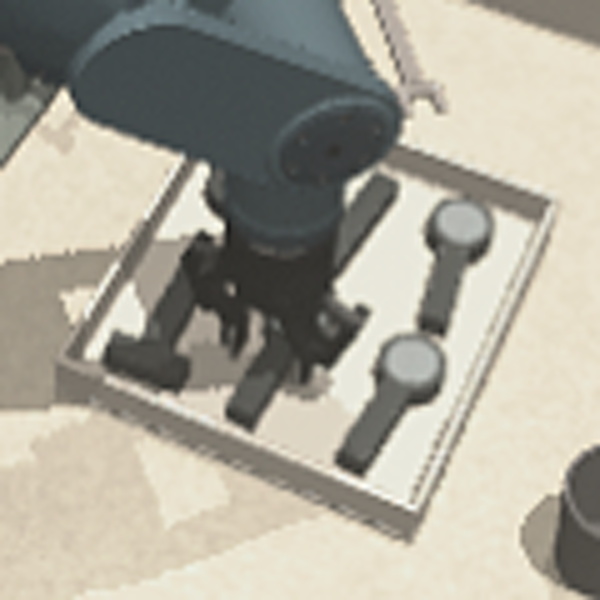

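The fingers straddle holder B. I'll close and lift.

Request:
arm_command:
  plan: [0, 0, 3, 0, 0, 0, 0, 0, 0, 0, 0, 0, 0, 0, 0, 0, 0, 0, 0, 0]
  grip: 0

```text
time_s: 16.15
eef_pos: [0.4124, -0.2699, 0.0139]
eef_rot: [0.001, 0.038, 0.999, -0.001]
wrist_force: [0.4, 1.5, 5.9]
opening: 0.239
```

Request:
arm_command:
  plan: [0, 0, -25, 0, 0, 0, -45, 0, 0, 0, -45, 0, 0, 0, -45, 0, 0, 0, -45, 0, 0, 0, 0, 0]

```text
time_s: 16.75
eef_pos: [0.4142, -0.272, 0.2249]
eef_rot: [0.005, 0.038, 0.999, -0.004]
wrist_force: [1.1, -0.4, -1.4]
opening: 0.241
```

Request:
arm_command:
  plan: [0, 0, 0, 0.15, 0, 0, 0, 0.15, 0, 0, 0, 0.15, 0, 0, 0, 0.15, 0, 0, 0, 0.15, 0, 0, 0, 0.15, 0, 0, 0, 0.15, 0, 0, 0, 0.15, 0, 0, 0, 0.15, 0, 0, 0, 0.15, 0, 0, 0, 0.025, 0, 0, 0, 0]

```text
time_s: 17.95
eef_pos: [0.4111, -0.2689, 0.217]
eef_rot: [-0.001, 0.717, 0.697, 0.0]
wrist_force: [-0.4, 0.4, -2.0]
opening: 0.244
```

Request:
arm_command:
  plan: [40, 0.7, 0, 0, 40, 0.7, 0, 0, 40, 0.7, 0, 0, 40, 0.7, 0, 0, 40, 0.7, 0, 0, 40, 0.7, 0, 0, 40, 0.7, 0, 0, 40, 0.7, 0, 0, 40, 0.7, 0, 0, 40, 0.7, 0, 0, 40, 0.7, 0, 0, 40, 0.7, 0, 0, 40, 0.7, 0, 0, 40, 0.7, 0, 0, 10, 0, 0, 0, 0, 0, 0, 0]

```text
time_s: 19.55
eef_pos: [0.4379, 0.3012, 0.2172]
eef_rot: [-0.0, 0.716, 0.698, -0.001]
wrist_force: [1.0, 0.2, -2.1]
opening: 0.238
```

Request:
arm_command:
  plan: [-2, 1, 35, 0, 0, 0, 35, 0, 0, 0, 35, 0, 0, 0, 22, 0, 0, 0, 12, 0, 0, 0, 0, 0]

```text
time_s: 20.15
eef_pos: [0.4384, 0.2965, 0.0773]
eef_rot: [-0.001, 0.718, 0.696, -0.002]
wrist_force: [-0.4, -0.2, -2.2]
opening: 0.238
```

Request:
arm_command:
  plan: [0, 0, 4, 0, 0, 0, 0, 0]

```text
time_s: 20.35
eef_pos: [0.4403, 0.2982, 0.0758]
eef_rot: [0.0, 0.718, 0.696, 0.001]
wrist_force: [-0.6, 0.3, -2.4]
opening: 0.239
```

Request:
arm_command:
  plan: [0, 0, 4, 0, 0, 0, 0, 0]

```text
time_s: 20.55
eef_pos: [0.4395, 0.2983, 0.071]
eef_rot: [0.0, 0.718, 0.697, 0.0]
wrist_force: [0.1, 0.5, -1.4]
opening: 0.237
```

Request:
arm_command:
  plan: [0, 0, 3, 0, 0, 0, 0, 0]

```text
time_s: 20.75
eef_pos: [0.4398, 0.2984, 0.0681]
eef_rot: [0.0, 0.718, 0.696, 0.0]
wrist_force: [0.7, 0.1, -1.4]
opening: 0.239
```

Request:
arm_command:
  plan: [0, 0, 0, 0, 0, 0, 0, 0, 0, 0, -30, 0, 0, 0, -45, 0, 0, 0, -45, 0, 0, 0, -20, 0, 0, 0, 0, 0]
  grip: 0.5

```text
time_s: 21.45
eef_pos: [0.4416, 0.2992, 0.212]
eef_rot: [0.002, 0.718, 0.696, 0.004]
wrist_force: [0.8, -0.7, 0.2]
opening: 0.503
```

Request:
arm_command:
  plan: [-40, -0.7, 0, 0, -40, -0.7, 0, 0, -40, -0.7, 0, 0, -40, -0.7, 0, 0, -40, -0.7, 0, 0, -40, -0.7, 0, 0, -40, -0.7, 0, 0, -40, -0.7, 0, 0, -40, -0.7, 0, 0, -40, -0.7, 0, 0, -40, -0.7, 0, 0, -40, -0.7, 0, 0, -40, -0.7, 0, 0, -40, -0.7, 0, 0, -40, -0.7, 0, 0, -40, -0.7, 0, 0, -14, 0, 0, 0, 0, 0, 0, 0]

```text
time_s: 23.25
eef_pos: [0.4077, -0.3562, 0.2062]
eef_rot: [-0.001, 0.719, 0.695, 0.0]
wrist_force: [0.5, -0.1, -0.5]
opening: 0.501
```

Request:
arm_command:
  plan: [0, 0, 10, -0.15, 0, 0, 10, -0.15, 0, 0, 10, -0.15, 0, 0, 10, -0.15, 0, 0, 10, -0.15, 0, 0, 10, -0.15, 0, 0, 10, -0.15, 0, 0, 10, -0.15, 0, 0, 10, -0.15, 0, 0, 0, -0.138, 0, 0, 0, 0]

```text
time_s: 24.35
eef_pos: [0.4084, -0.3527, 0.1168]
eef_rot: [-0.001, 0.055, 0.998, 0.001]
wrist_force: [-0.0, -0.4, 0.8]
opening: 0.495
```

```bash
python3 - <<'E'
from h import *
obs();snap("side","s6",(140,110,380,310),3.2)
E
```

```text
{'time_s': 24.35, 'q': [-0.933, 0.238, 1.789, 0.0, 1.117, -2.393], 'eef_pos': [0.408, -0.353, 0.117], 'eef_rot': [-0.001, 0.055, 0.998, 0.001], 'wrist_force': [-0.04, -0.431, 0.76], 'opening': 0.495}
```

View pics/s6.png

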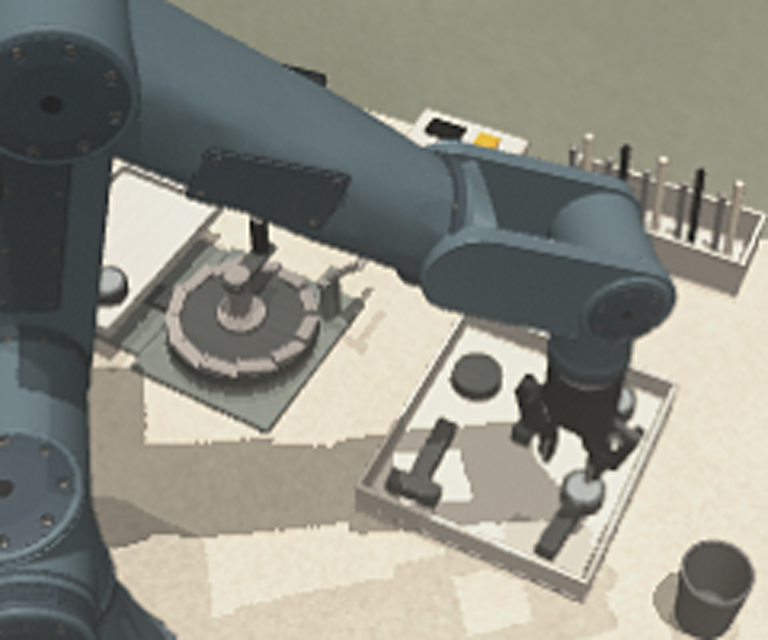

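Holder B's head is visible on the platform at (110,287), and holder C's head is at (583,493). I'll check C numerically before descending.

```bash
python3 - <<'E'
from h import *
f=lambda x,y,z:px2w("side",140+x/3.2-.3,110+y/3.2-.3,z)[:2]
print(f(583,490,.028),"tail",f(551,548,.026),"B head",f(110,280,.082))
E
```

```text
[ 0.44894328 -0.3628612 ] tail [ 0.36561901 -0.35843776] B head [0.4406543  0.25291674]
```

Request:
arm_command:
  plan: [0, -2, 40, 0, 0, 0, 35, 0, 0, 0, 17, 0, 0, 0, 11, 0, 0, 0, 0, 0]

```text
time_s: 24.9
eef_pos: [0.4079, -0.3559, 0.0136]
eef_rot: [-0.001, 0.057, 0.998, 0.001]
wrist_force: [-0.4, 0.4, 0.6]
opening: 0.499
```

Request:
arm_command:
  plan: [0, 0, 0, 0, 0, 0, 0, 0, 0, 0, 0, 0, 0, 0, 0, 0]
  grip: 0

```text
time_s: 25.3
eef_pos: [0.4092, -0.3582, 0.0163]
eef_rot: [0.001, 0.057, 0.998, -0.001]
wrist_force: [-0.9, 1.8, 6.0]
opening: 0.232
```

Request:
arm_command:
  plan: [0, 0, -25, 0, 0, 0, -45, 0, 0, 0, -45, 0, 0, 0, -45, 0, 0, 0, -40, 0, 0, 0, 0, 0]

```text
time_s: 25.9
eef_pos: [0.4107, -0.3603, 0.2221]
eef_rot: [0.004, 0.056, 0.998, -0.005]
wrist_force: [2.4, 0.0, -0.1]
opening: 0.238
```

Request:
arm_command:
  plan: [0, 0, 0, 0.15, 0, 0, 0, 0.15, 0, 0, 0, 0.15, 0, 0, 0, 0.15, 0, 0, 0, 0.15, 0, 0, 0, 0.15, 0, 0, 0, 0.15, 0, 0, 0, 0.15, 0, 0, 0, 0.15, 0, 0, 0, 0.138, 0, 0, 0, 0]

```text
time_s: 27.0
eef_pos: [0.408, -0.3567, 0.2138]
eef_rot: [-0.001, 0.718, 0.696, 0.0]
wrist_force: [-0.2, 0.1, -0.9]
opening: 0.239
```

Request:
arm_command:
  plan: [40, 4.6, 0, 0, 40, 4.6, 0, 0, 40, 4.6, 0, 0, 40, 4.6, 0, 0, 40, 4.6, 0, 0, 40, 4.6, 0, 0, 40, 4.6, 0, 0, 40, 4.6, 0, 0, 40, 4.6, 0, 0, 40, 4.6, 0, 0, 40, 4.6, 0, 0, 40, 4.6, 0, 0, 40, 4.6, 0, 0, 40, 4.6, 0, 0, 40, 4.6, 0, 0, 40, 4.6, 0, 0, 16, 1.8, 0, 0, 0, 0, 0, 0]

```text
time_s: 28.8
eef_pos: [0.5029, 0.2979, 0.214]
eef_rot: [-0.0, 0.716, 0.698, -0.0]
wrist_force: [-0.6, -0.7, -0.9]
opening: 0.24
```

Request:
arm_command:
  plan: [-1, 1, 35, 0, 0, 0, 35, 0, 0, 0, 35, 0, 0, 0, 20, 0, 0, 0, 12, 0, 0, 0, 5, 0, 0, 0, 0, 0]

```text
time_s: 29.5
eef_pos: [0.5046, 0.2946, 0.0728]
eef_rot: [0.0, 0.718, 0.696, -0.0]
wrist_force: [0.1, -0.2, 0.3]
opening: 0.236
```

Request:
arm_command:
  plan: [0, 0, 2.5, 0, 0, 0, 0, 0]

```text
time_s: 29.7
eef_pos: [0.5051, 0.2954, 0.0713]
eef_rot: [0.0, 0.718, 0.697, 0.001]
wrist_force: [-0.7, -0.7, -1.1]
opening: 0.235
```

Request:
arm_command:
  plan: [0, 0, 2.5, 0, 0, 0, 0, 0]

```text
time_s: 29.9
eef_pos: [0.5054, 0.2956, 0.0703]
eef_rot: [0.001, 0.717, 0.697, 0.001]
wrist_force: [-3.0, -3.1, 11.7]
opening: 0.239
```

Request:
arm_command:
  plan: [0, 0, 0, 0, 0, 0, 0, 0, 0, 0, -30, 0, 0, 0, -45, 0, 0, 0, -45, 0, 0, 0, -30, 0, 0, 0, 0, 0]
  grip: 0.5

```text
time_s: 30.6
eef_pos: [0.5074, 0.2964, 0.2238]
eef_rot: [0.002, 0.718, 0.697, 0.005]
wrist_force: [0.5, -0.1, -0.0]
opening: 0.498
```

Request:
arm_command:
  plan: [-40, 3.4, 0, 0, -40, 3.4, 0, 0, -40, 3.4, 0, 0, -40, 3.4, 0, 0, -40, 3.4, 0, 0, -40, 3.4, 0, 0, -40, 3.4, 0, 0, -40, 3.4, 0, 0, -40, 3.4, 0, 0, -40, 3.4, 0, 0, -40, 3.4, 0, 0, -40, 3.4, 0, 0, -40, 3.4, 0, 0, -40, 3.4, 0, 0, -40, 3.4, 0, 0, -40, 3.4, 0, 0, -10, 1, 0, 0, 0, 0, 0, 0]

```text
time_s: 32.4
eef_pos: [0.5394, -0.3573, 0.2161]
eef_rot: [-0.001, 0.718, 0.696, -0.0]
wrist_force: [0.1, 0.7, -0.9]
opening: 0.503
```

Request:
arm_command:
  plan: [0, 0, 10, -0.15, 0, 0, 10, -0.15, 0, 0, 10, -0.15, 0, 0, 10, -0.15, 0, 0, 10, -0.15, 0, 0, 10, -0.15, 0, 0, 10, -0.15, 0, 0, 10, -0.15, 0, 0, 10, -0.15, 0, 0, 10, -0.15, 0, 0, 0, -0.15, 0, 0, 0, -0.071, 0, 0, 0, 0]

```text
time_s: 33.7
eef_pos: [0.5403, -0.354, 0.1172]
eef_rot: [-0.0, -0.061, 0.998, 0.001]
wrist_force: [0.2, -0.5, -0.1]
opening: 0.501
```

```bash
python3 - <<'E'
from h import *
obs();snap("side","s7",(140,110,380,310),3.2)
E
```

```text
{'time_s': 33.7, 'q': [-0.764, 0.45, 1.505, 0.0, 1.188, -2.457], 'eef_pos': [0.54, -0.354, 0.117], 'eef_rot': [-0.0, -0.061, 0.998, 0.001], 'wrist_force': [0.211, -0.53, -0.089], 'opening': 0.501}
```

View pics/s7.png

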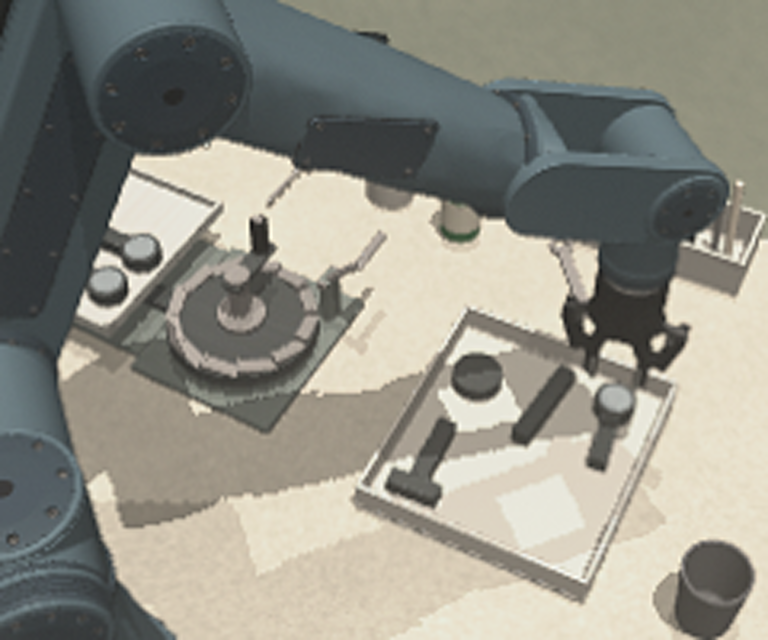

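Holders B and C are on the platform, with heads at (107,286) and (142,252). Holder A is in the crate, with its head at (614,402) and tail at (597,465). I'll check A's position.

```bash
python3 - <<'E'
from h import *
f=lambda x,y,z:px2w("side",140+x/3.2-.3,110+y/3.2-.3,z)[:2]
H=f(614,400,.028);T=f(597,463,.024);d=(H-T)/np.hypot(*(H-T));print(H,T,np.arctan2(d[1],d[0]),H-.045*d,"B",f(107,280,.082),"C",f(142,246,.082))
E
```

```text
[ 0.58229228 -0.35051576] [ 0.49260662 -0.3634447 ] 0.14317193559018018 [ 0.53775271 -0.35693651] B [0.43901039 0.25623057] C [0.50641424 0.24964825]
```

Request:
arm_command:
  plan: [0, -1, 40, 0, 0, 0, 35, 0, 0, 0, 17, 0, 0, 0, 11, 0, 0, 0, 0, 0]

```text
time_s: 34.25
eef_pos: [0.5399, -0.3563, 0.0137]
eef_rot: [-0.001, -0.06, 0.998, 0.001]
wrist_force: [0.3, 0.1, 0.7]
opening: 0.503
```

Request:
arm_command:
  plan: [0, 0, 0, 0, 0, 0, 0, 0, 0, 0, 0, 0, 0, 0, 0, 0]
  grip: 0

```text
time_s: 34.65
eef_pos: [0.5415, -0.3582, 0.0168]
eef_rot: [0.001, -0.06, 0.998, -0.001]
wrist_force: [-0.5, 1.4, 6.3]
opening: 0.239
```

Request:
arm_command:
  plan: [0, 0, -25, 0, 0, 0, -45, 0, 0, 0, -45, 0, 0, 0, -45, 0, 0, 0, -40, 0, 0, 0, 0, 0]

```text
time_s: 35.25
eef_pos: [0.5432, -0.3598, 0.2232]
eef_rot: [0.005, -0.06, 0.998, -0.005]
wrist_force: [0.3, -0.6, -0.9]
opening: 0.24
```

Request:
arm_command:
  plan: [0, 0, -15, 0.15, 0, 0, 0, 0.15, 0, 0, 0, 0.15, 0, 0, 0, 0.15, 0, 0, 0, 0.15, 0, 0, 0, 0.15, 0, 0, 0, 0.15, 0, 0, 0, 0.15, 0, 0, 0, 0.15, 0, 0, 0, 0.15, 0, 0, 0, 0.15, 0, 0, 0, 0.071, 0, 0, 0, 0]

```text
time_s: 36.55
eef_pos: [0.5398, -0.3568, 0.2286]
eef_rot: [-0.001, 0.718, 0.696, -0.0]
wrist_force: [0.4, -0.2, -1.0]
opening: 0.236
```

Request:
arm_command:
  plan: [40, 0.5, 0, 0, 40, 0.5, 0, 0, 40, 0.5, 0, 0, 40, 0.5, 0, 0, 40, 0.5, 0, 0, 40, 0.5, 0, 0, 40, 0.5, 0, 0, 40, 0.5, 0, 0, 40, 0.5, 0, 0, 40, 0.5, 0, 0, 40, 0.5, 0, 0, 40, 0.5, 0, 0, 40, 0.5, 0, 0, 40, 0.5, 0, 0, 40, 0.5, 0, 0, 40, 0.5, 0, 0, 13, 0.5, 0, 0, 0, 0, 0, 0]

```text
time_s: 38.35
eef_pos: [0.5677, 0.297, 0.2289]
eef_rot: [-0.0, 0.716, 0.698, -0.0]
wrist_force: [0.4, -0.7, -1.0]
opening: 0.237
```

Request:
arm_command:
  plan: [-1, 2, 40, 0, 0, 0, 40, 0, 0, 0, 35, 0, 0, 0, 20, 0, 0, 0, 15, 0, 0, 0, 6, 0, 0, 0, 0, 0]

```text
time_s: 39.05
eef_pos: [0.5705, 0.2935, 0.0735]
eef_rot: [-0.0, 0.718, 0.696, -0.0]
wrist_force: [-1.1, 0.4, -1.0]
opening: 0.239
```

Request:
arm_command:
  plan: [0, 0, 2, 0, 0, 0, 0, 0]

```text
time_s: 39.25
eef_pos: [0.5713, 0.2944, 0.0731]
eef_rot: [0.001, 0.718, 0.696, 0.001]
wrist_force: [-0.3, 0.1, -1.0]
opening: 0.234
```

Request:
arm_command:
  plan: [0, 0, 2, 0, 0, 0, 0, 0]

```text
time_s: 39.45
eef_pos: [0.5713, 0.2946, 0.0709]
eef_rot: [0.001, 0.718, 0.697, 0.001]
wrist_force: [1.3, 0.0, 1.5]
opening: 0.237
```

Request:
arm_command:
  plan: [0, 0, 0, 0, 0, 0, 0, 0, 0, 0, -30, 0, 0, 0, -45, 0, 0, 0, -45, 0, 0, 0, -30, 0, 0, 0, 0, 0]
  grip: 0.5

```text
time_s: 40.15
eef_pos: [0.5734, 0.2953, 0.2264]
eef_rot: [0.002, 0.718, 0.696, 0.005]
wrist_force: [-0.1, -0.7, -0.3]
opening: 0.503
```

Request:
arm_command:
  plan: [0, 0, 0, -0.15, 0, 0, 0, -0.15, 0, 0, 0, -0.15, 0, 0, 0, -0.15, 0, 0, 0, -0.15, 0, 0, 0, -0.15, 0, 0, 0, -0.15, 0, 0, 0, -0.15, 0, 0, 0, -0.15, 0, 0, 0, -0.15, 0, 0, 0, -0.1, 0, 0, 0, 0]
  grip: 0.4

```text
time_s: 41.35
eef_pos: [0.5698, 0.2941, 0.2186]
eef_rot: [-0.001, 0.0, 1.0, -0.0]
wrist_force: [0.0, -0.4, -1.6]
opening: 0.403
```

Request:
arm_command:
  plan: [-4.8, -39.6, 0, 0, -4.8, -39.6, 0, 0, -4.8, -39.6, 0, 0, -4.8, -39.6, 0, 0, -4.8, -39.6, 0, 0, -4.8, -39.6, 0, 0, -4.8, -39.6, 0, 0, -4.8, -39.6, 0, 0, 0, 0, 0, 0]

```text
time_s: 42.25
eef_pos: [0.6087, -0.0275, 0.2192]
eef_rot: [-0.0, 0.004, 1.0, -0.001]
wrist_force: [-0.4, -0.1, -0.7]
opening: 0.4
```

```bash
python3 - <<'E'
from h import *
obs();snap("side","s8",(120,120,270,240),5);snap("top","t3",(80,140,280,280),4)
a=cv2.imread("pics/s8_raw.png")[120:240,120:270];b=cv2.imread("pics/t3_raw.png")[150:270,80:270]
b=np.clip(b*1.6,0,255).astype('uint8')
r=lambda m,s:cv2.resize(m,None,fx=s,fy=s,interpolation=cv2.INTER_CUBIC)
cv2.imwrite("pics/m8.png",np.hstack([r(a,2.33),r(b,2.33)]))
E
```

```text
{'time_s': 42.25, 'q': [-0.239, 0.267, 1.529, -0.002, 1.346, -1.8], 'eef_pos': [0.609, -0.027, 0.219], 'eef_rot': [-0.0, 0.004, 1.0, -0.001], 'wrist_force': [-0.369, -0.071, -0.693], 'opening': 0.4}
```

View pics/m8.png

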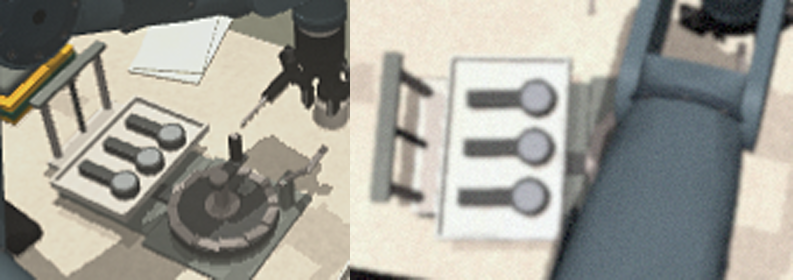

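All three holders lie side by side in the tray, flat and inside the rim. Next I'll grip the pawl bar on its stop.

Request:
arm_command:
  plan: [0, 3, 40, 0, 0, 0, 40, 0, 0, 0, 25, 0, 0, 0, 13, 0, 0, 0, 0, 0]

```text
time_s: 42.85
eef_pos: [0.607, -0.018, 0.0997]
eef_rot: [-0.002, 0.0, 1.0, 0.001]
wrist_force: [-0.3, -0.4, -0.5]
opening: 0.401
```

Request:
arm_command:
  plan: [0, 0, 0, 0, 0, 0, 0, 0, 0, 0, 0, 0, 0, 0, 0, 0]
  grip: 0

```text
time_s: 43.25
eef_pos: [0.6101, -0.02, 0.1038]
eef_rot: [0.002, 0.001, 1.0, -0.0]
wrist_force: [1.2, -2.0, 5.0]
opening: 0.118
```

Request:
arm_command:
  plan: [0, 6.5, -5.8, 0, 0, 8.9, -5.5, 0, 0, 9.8, -3.8, 0, 0, 10.2, -2.1, 0, 0, 10.5, -0.3, 0, 0, 10.3, 1.6, 0, 0, 9.9, 3.3, 0, 0, 9.2, 5, 0, 0, 8.2, 6.5, 0, 0, 6.9, 7.8, 0, 0, 5.5, 8.9, 0, 0, 3.8, 9.8, 0, 0, 2.1, 10.2, 0, 0, 0, 0, 0]

```text
time_s: 44.65
eef_pos: [0.614, 0.0768, 0.0682]
eef_rot: [0.006, 0.001, 1.0, -0.004]
wrist_force: [9.9, -19.5, 1.8]
opening: 0.112
```

Request:
arm_command:
  plan: [0, -3, 8, 0, 0, 0, 0, 0]

```text
time_s: 44.85
eef_pos: [0.6137, 0.0763, 0.0609]
eef_rot: [0.005, 0.001, 1.0, -0.002]
wrist_force: [9.6, -10.2, 0.5]
opening: 0.114
```

Request:
arm_command:
  plan: [0, 0, 0, 0, 0, 0, 0, 0, 0, 0, -40, 0, 0, 0, -45, 0, 0, 0, -45, 0, 0, 0, -35, 0, 37, 7, 0, 0, 37, 7, 0, 0, 0, 0, 0, 0]
  grip: 0.5

```text
time_s: 45.75
eef_pos: [0.5295, 0.0951, 0.2219]
eef_rot: [-0.003, -0.001, 1.0, 0.001]
wrist_force: [0.4, -0.7, 0.4]
opening: 0.499
```

```bash
python3 - <<'E'
from h import *
obs();snap("side","s9",(182,140,302,260),4)
E
```

```text
{'time_s': 45.75, 'q': [-0.043, 0.111, 1.706, 0.001, 1.33, -1.616], 'eef_pos': [0.53, 0.095, 0.222], 'eef_rot': [-0.003, -0.001, 1.0, 0.001], 'wrist_force': [0.363, -0.669, 0.373], 'opening': 0.499}
```

View pics/s9.png

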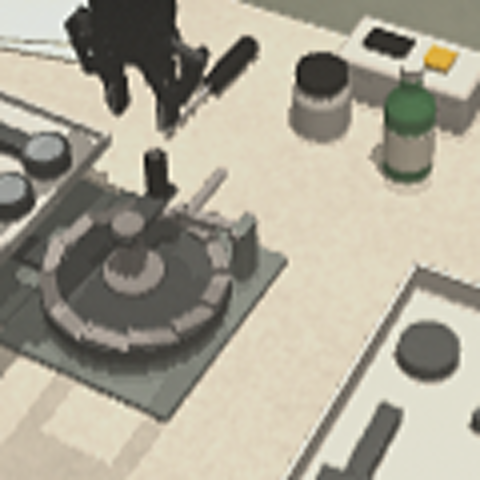

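The pawl is down on the teeth, with its bar at (207,193) and the sleeve top at (153,157). I'll fix the sleeve's position from that pixel.

```bash
python3 - <<'E'
from h import *
s=px2w("side",182+153/4-.4,140+157/4-.4,.171);print(s)
crank(0,-2,18,20)
E
```

```text
[0.53359411 0.09243494 0.171     ]
[2.0, 16.1, 0, 0, 6.9, 14.7, 0, 0, 11.1, 11.9, 0, 0, 14.2, 7.9, 0, 0, 16.0, 3.1, 0, 0, 16.1, -2.0, 0, 0, 14.7, -6.9, 0, 0, 11.9, -11.1, 0, 0, 7.9, -14.2, 0, 0, 3.1, -16.0, 0, 0, -2.0, -16.1, 0, 0, -6.9, -14.7, 0, 0, -11.1, -11.9, 0, 0, -14.2, -7.9, 0, 0, -16.0, -3.1, 0, 0, -16.1, 2.0, 0, 0, -14.7, 6.9, 0, 0, -11.9, 11.1, 0, 0, -7.9, 14.2, 0, 0, -3.1, 16.0, 0, 0]
```

Request:
arm_command:
  plan: [-5, -2, 30, 0, 0, 0, 30, 0, 0, 0, 18, 0, 0, 0, 9, 0, 0, 0, 0, 0]

```text
time_s: 46.3
eef_pos: [0.5392, 0.0914, 0.1347]
eef_rot: [-0.001, 0.0, 1.0, 0.0]
wrist_force: [0.0, -0.2, 0.7]
opening: 0.5
```

Request:
arm_command:
  plan: [0, 0, 0, 0, 0, 0, 0, 0, 0, 0, 0, 0]
  grip: 0

```text
time_s: 46.6
eef_pos: [0.5407, 0.0918, 0.1376]
eef_rot: [0.001, 0.0, 1.0, 0.0]
wrist_force: [0.9, 3.9, 1.8]
opening: 0.241
```

Request:
arm_command:
  plan: [2.0, 16.1, 0, 0, 6.9, 14.7, 0, 0, 11.1, 11.9, 0, 0, 14.2, 7.9, 0, 0, 16.0, 3.1, 0, 0]

```text
time_s: 47.1
eef_pos: [0.4919, 0.1462, 0.1376]
eef_rot: [0.004, 0.0, 1.0, 0.001]
wrist_force: [7.8, 0.7, -0.8]
opening: 0.241
```

Request:
arm_command:
  plan: [16.1, -2.0, 0, 0, 14.7, -6.9, 0, 0, 11.9, -11.1, 0, 0, 7.9, -14.2, 0, 0, 3.1, -16.0, 0, 0, -2.0, -16.1, 0, 0, -6.9, -14.7, 0, 0, -11.1, -11.9, 0, 0, -14.2, -7.9, 0, 0, -16.0, -3.1, 0, 0, -16.1, 2.0, 0, 0, -14.7, 6.9, 0, 0, -11.9, 11.1, 0, 0, -7.9, 14.2, 0, 0, -3.1, 16.0, 0, 0]

```text
time_s: 48.6
eef_pos: [0.5408, 0.0901, 0.1375]
eef_rot: [0.001, 0.0, 1.0, -0.002]
wrist_force: [-5.1, -7.1, 6.7]
opening: 0.244
```

Request:
arm_command:
  plan: [2.0, 16.1, 0, 0, 6.9, 14.7, 0, 0, 11.1, 11.9, 0, 0, 14.2, 7.9, 0, 0, 16.0, 3.1, 0, 0, 16.1, -2.0, 0, 0, 14.7, -6.9, 0, 0, 11.9, -11.1, 0, 0, 7.9, -14.2, 0, 0, 3.1, -16.0, 0, 0, -2.0, -16.1, 0, 0, -6.9, -14.7, 0, 0, -11.1, -11.9, 0, 0, -14.2, -7.9, 0, 0, -16.0, -3.1, 0, 0, -16.1, 2.0, 0, 0, -14.7, 6.9, 0, 0, -11.9, 11.1, 0, 0, -7.9, 14.2, 0, 0, -3.1, 16.0, 0, 0]

```text
time_s: 50.6
eef_pos: [0.5408, 0.0901, 0.1375]
eef_rot: [0.001, 0.0, 1.0, -0.002]
wrist_force: [-4.7, -8.4, 7.3]
opening: 0.242
```

Request:
arm_command:
  plan: [2.0, 16.1, 0, 0, 6.9, 14.7, 0, 0, 11.1, 11.9, 0, 0, 14.2, 7.9, 0, 0, 16.0, 3.1, 0, 0, 16.1, -2.0, 0, 0, 14.7, -6.9, 0, 0, 11.9, -11.1, 0, 0, 7.9, -14.2, 0, 0, 3.1, -16.0, 0, 0, -2.0, -16.1, 0, 0, -6.9, -14.7, 0, 0, -11.1, -11.9, 0, 0, -14.2, -7.9, 0, 0, -16.0, -3.1, 0, 0, -16.1, 2.0, 0, 0, -14.7, 6.9, 0, 0, -11.9, 11.1, 0, 0]

```text
time_s: 52.4
eef_pos: [0.5287, 0.0607, 0.1374]
eef_rot: [-0.001, 0.0, 1.0, -0.001]
wrist_force: [-9.9, 1.8, 12.0]
opening: 0.241
```

Request:
arm_command:
  plan: [-4, 7.1, 0, 0, -4, 7.1, 0, 0, 0, 0, 0, 0]

```text
time_s: 52.7
eef_pos: [0.5375, 0.0759, 0.1375]
eef_rot: [0.001, -0.0, 1.0, -0.0]
wrist_force: [-0.9, 2.8, 5.2]
opening: 0.238
```

Request:
arm_command:
  plan: [-1.5, 8, 0, 0, 0, 0, 0, 0]

```text
time_s: 52.9
eef_pos: [0.5395, 0.0832, 0.1376]
eef_rot: [0.002, 0.0, 1.0, -0.001]
wrist_force: [1.8, -1.4, 4.0]
opening: 0.24
```

Request:
arm_command:
  plan: [-1, 8, 0, 0, 0, 0, 0, 0]

```text
time_s: 53.1
eef_pos: [0.5406, 0.0912, 0.1375]
eef_rot: [0.002, 0.0, 1.0, -0.0]
wrist_force: [3.0, -1.2, 6.0]
opening: 0.237
```

Request:
arm_command:
  plan: [0, 5, 0, 0, 0, 0, 0, 0]

```text
time_s: 53.3
eef_pos: [0.5407, 0.0925, 0.1375]
eef_rot: [0.002, 0.0, 1.0, -0.004]
wrist_force: [1.3, -16.8, 6.1]
opening: 0.24
```

Request:
arm_command:
  plan: [1, 5, 0, 0, 0, 0, 0, 0]

```text
time_s: 53.5
eef_pos: [0.5407, 0.093, 0.1376]
eef_rot: [0.002, 0.0, 1.0, -0.007]
wrist_force: [5.1, -33.8, 3.3]
opening: 0.239
```

Request:
arm_command:
  plan: [0, -9, 0, 0, 0, 0, 0, 0]

```text
time_s: 53.7
eef_pos: [0.5404, 0.09, 0.1376]
eef_rot: [0.003, 0.001, 1.0, -0.001]
wrist_force: [5.2, -4.4, 2.8]
opening: 0.24
```

Request:
arm_command:
  plan: [0, 0, 0, 0, 0, 0, 0, 0, 0, 0, -30, 0, 0, 0, -45, 0, 0, 0, -45, 0, 22, -40, -20, 0, 22, -40, 0, 0, 22, -40, 0, 0, 22, -40, 0, 0, 0, 0, 0, 0, 0, 0, 0, 0]
  grip: 0.6

```text
time_s: 54.8
eef_pos: [0.4494, -0.0679, 0.2758]
eef_rot: [-0.0, 0.002, 1.0, 0.001]
wrist_force: [0.4, -0.2, -1.2]
opening: 0.594
```

```bash
python3 - <<'E'
from h import *
obs();snap("side","s10");snap("top","t4")
a=cv2.imread("pics/s10_raw.png")[90:310,110:390];b=cv2.imread("pics/t4_raw.png")[140:280,80:280]
b=np.clip(b*1.6,0,255).astype('uint8');b=cv2.resize(b,(400,280))
m=np.zeros((600,790,3),'uint8');m[:314,:400]=cv2.resize(a,(400,314));m[314:594,:400]=b
m[:400,400:]=cv2.resize(cv2.imread("pics/s10_raw.png")[130:230,135:233],(390,400),interpolation=cv2.INTER_CUBIC)
cv2.imwrite("pics/m10.png",m)
E
```

```text
{'time_s': 54.8, 'q': [-0.413, -0.136, 1.84, 0.001, 1.439, -1.981], 'eef_pos': [0.449, -0.068, 0.276], 'eef_rot': [-0.0, 0.002, 1.0, 0.001], 'wrist_force': [0.359, -0.188, -1.202], 'opening': 0.594}
```

View pics/m10.png

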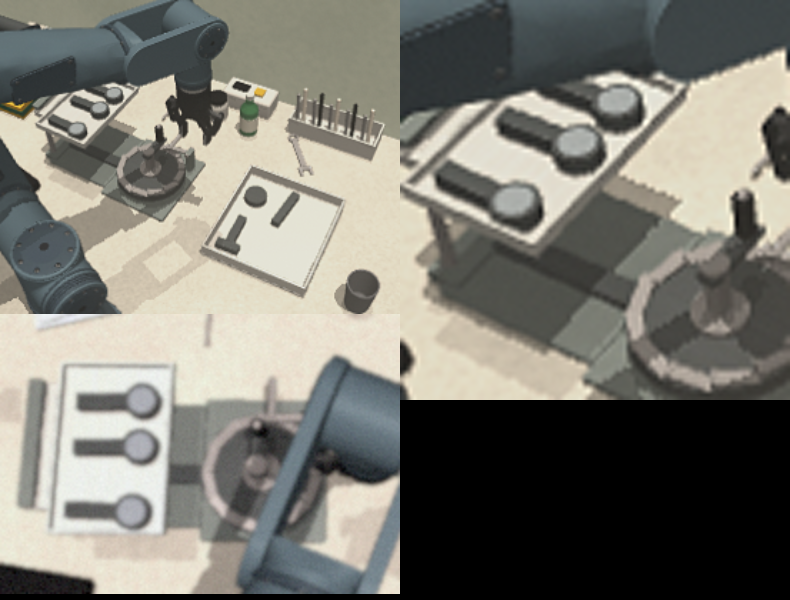

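The platform is up with all three holders flat on it, the pawl bar down at (270,385), and the bar, tee and disc in the crate. The near holder has been knocked toward the near rim, so I'll check its position against the limits.

```bash
python3 - <<'E'
from h import *
ex=np.array([.9995,-.03]);ey=np.array([.03,.9995])
g=lambda x,y,z:px2w("top",80+x/2-.25,140+(y-314)/2-.25,z)[:2]
c=np.mean([g(*p,.193) for p in((65,365),(175,366),(167,533),(51,533))],0);print("plate",c)
for h,t in(((144,401),(78,402)),((141,446),(73,447)),((133,511),(64,510))):
    H=g(*h,.202)-c;T=g(*t,.2)-c
    H=np.array([H@ex,H@ey]);T=np.array([T@ex,T@ey]);d=(H-T)/np.hypot(*(H-T));print(H.round(3),T.round(3),"len",np.hypot(*(H-T)).round(3),"origin",(H-.035*d).round(3))
s=lambda x,y,z:px2w("side",135+(x-400)*98/390-.4,130+y/4-.4,z)[:2]
c2=c
for n,p,z in(("near",(516,200),.202),("mid",(579,143),.202),("far",(619,98),.202)):
    H=s(*p,z)-c;print(n,(H@ex).round(3),(H@ey).round(3))
print("rim near-left, front",[(np.array([q@ex,q@ey])).round(3) for q in (s(403,188,.193)-c,s(533,246,.193)-c,s(688,88,.193)-c)])
E
```

```text
plate [0.50392506 0.28643279]
[ 0.065 -0.04 ] [0.064 0.054] len 0.093 origin [ 0.065 -0.005]
[ 0.    -0.039] [-0.     0.056] len 0.095 origin [ 0.    -0.004]
[-0.09  -0.033] [-0.088  0.062] len 0.095 origin [-0.089  0.002]
near -0.09 -0.031
mid -0.0 -0.038
far 0.07 -0.035
rim near-left, front [array([-0.121,  0.081]), array([-0.123, -0.074]), array([ 0.122, -0.081])]
```

```bash
python3 - <<'E'
from h import *
obs();print(ctrl.hand_in())
E
```

```text
{'time_s': 54.9, 'q': [-0.41, -0.135, 1.839, 0.001, 1.439, -1.98], 'eef_pos': [0.45, -0.067, 0.276], 'eef_rot': [-0.0, -0.0, 1.0, 0.0], 'wrist_force': [-0.352, 0.192, -0.05], 'opening': 0.599}
the job is handed in; nothing more can be done
None
```

The job is done and handed in at about 55 s of the 210 s allowed; no verdict came back. I threw the pawl over, cranked the platform down to its stop and laid all three lens holders in the tray. I then put the pawl back on the teeth and cranked up to the top stop.

- **Platform and pawl:** both stops were felt as a rise of about 30 N at the sleeve. The last pictures show the platform up and the pawl bar back over on the wheel side, consistent with being down on the teeth.
- **Holders:** all three look flat inside the rim. Their origins are about +65, 0 and −89 mm along x from the tray centre, and within 5 mm of it along y.
- **One disagreement:** the near holder was placed at about −65 mm but sat at −89 mm in the last picture. It was probably knocked aside while the robot was away. Both cameras still put it inside the ±105 mm limit, so I left it.
- **Everything else:** the bar, tee and disc are in the crate. The bottle, jar and cup I could see looked undisturbed; the spectacle case was mostly out of view at the end. The gripper is clear of everything.

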